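Find the stamped tip box and push it to the hand-over line

TASK

One of the two empty pipette-tip boxes carries a stamp underneath: with the fingertips, tip each box over towards the robot so that it lies on its long side with its underside facing away from the robot. Push the stamped one, still lying like that, up to the taped hand-over line, so that its stamped face stands over the tape and roughly square to it. Leave the other box lying where it was tipped, pick nothing up, and disturb nothing else on the bench.

Things in the scene. Friction and masses are not known exactly. Their poses are not given: they have to be found in the camera images.
- stamped_box: closed, empty pipette-tip box: navy base, clear lid, ribbed sides; 89 (its x) x 127 (its y) x 96 mm high (its z), 0.24 to 0.4 kg, weight low (about 39 mm up), non-slip plastic. Origin: centre of its underside; z runs from underside to lid. It starts upright with its x within 20 degrees of pointing away from the robot. This is the one with the stamp.
- plain_box: closed, empty pipette-tip box: navy base, clear lid, ribbed sides; 89 (its x) x 127 (its y) x 96 mm high (its z), 0.24 to 0.4 kg, weight low (about 39 mm up), non-slip plastic. Origin: centre of its underside; z runs from underside to lid. It starts upright with its x within 20 degrees of pointing away from the robot. No stamp; otherwise the same as the other.
- stamped_box_under (a point): centre of the stamp on the stamped box's underside: a white inked ring with a tick in it, 64 mm across, hidden while the box stands upright
- stamped_box_center (a point): centre of the stamped box (half-way up, 48 mm from underside and lid)
- plain_box_center (a point): centre of the unstamped box (half-way up, 48 mm from underside and lid)
- line: hand-over line: strip of white tape stuck flat on the bench beyond the boxes, in front of a wire basket; 38 mm wide (its x, pointing away from the robot), 620 mm long (its y). Origin: middle of the tape
- reagent_bottle: closed lab bottle, 54 mm diameter, 115 mm tall, standing between the boxes. Origin: centre of its underside
- tape_roll: roll of tape lying flat, 68 mm diameter, 25 mm high, between the boxes. Origin: centre of its underside
- tube_rack: low rack of microtubes, 110 x 62 x 40 mm, left of the boxes. Origin: centre of its underside
- beaker: glass beaker, 66 mm diameter, 85 mm tall, right of the boxes. Origin: centre of its underside
- timer: small white bench timer, 68 x 68 x 18 mm, on the right. Origin: centre of its underside
- casting_tray: clear gel casting tray with comb, 100 x 85 x 32 mm, on the right. Origin: centre of its underside
- pipette: black and white pipette lying on the bench along its x axis, 250 mm long, 26 mm high, on the left. Origin: centre of its underside near the middle
There are look-alikes about, which are no part of the job. Leave any green or pink look-alike of the stamped_box alone.

How it is judged (in metres and radians):
On the way, in this order (a step that is already met when the one before it is completed fails the run):
1. one of the tip boxes lies on its long side, underside away from the robot (((angle between stamped_box's own z axis and vertical between 1.4 and 1.75 rad and z of line in the frame of stamped_box below 0.05 m) or (angle between plain_box's own z axis and vertical between 1.4 and 1.75 rad and z of line in the frame of plain_box below 0.05 m))), for 0.2 s.
2. both tip boxes lie on their long sides, undersides away from the robot (angle between stamped_box's own z axis and vertical between 1.4 and 1.75 rad and z of line in the frame of stamped_box below 0.05 m and angle between plain_box's own z axis and vertical between 1.4 and 1.75 rad and z of line in the frame of plain_box below 0.05 m), for 0.2 s.
At the end, for the whole second after the job is handed in: both boxes lie still on the bench on a long side (within 10 degrees), undersides away from the robot; the stamp's centre is within 24 mm of the tape's centre line, the box square to it within 20 degrees; the other box's centre is within 170 mm of its start and over 100 mm short of the line (all of step 2 and linear speed of each of stamped_box, plain_box below 0.02 m/s and angular speed of each of stamped_box, plain_box below 0.1 rad/s and x of stamped_box_under in the frame of line between -0.024 and 0.024 m and y of stamped_box_under in the frame of line between -0.31 and 0.31 m and angle between the z axis of stamped_box and the x axis of line, either way round below 0.35 rad and height (world z) of each of stamped_box_center, plain_box_center below 0.055 m and distance of plain_box_center from where it was at the start of the episode below 0.17 m and x of plain_box_center in the frame of line below -0.1 m and x of stamped_box_center in the frame of line below -0.02 m); the robot touches nothing.
It fails at once if a tip box is lifted off the bench (height (world z) of any of stamped_box, plain_box above 0.075 m or height (world z) of any of stamped_box_center, plain_box_center above 0.09 m).
It fails at once if something else on the bench is moved by over 30 mm or tipped over (distance of any of reagent_bottle, tape_roll, tube_rack, beaker, timer, casting_tray, pipette from where it was at the start of the episode above 0.03 m or angle between any of reagent_bottle, tape_roll, tube_rack, beaker, timer, casting_tray, pipette's own z axis and vertical above 0.5 rad).
It also fails if it takes over 67 s, if anything falls off the work surface, if the arm or the gripper's body presses on something with over 40 N, if the wrist force passes 120 N, or if a joint passes its speed limit or range.

ROBOT

A 6-joint arm with a two-finger parallel gripper is mounted at the origin on the work surface. World frame = base frame: x ahead of the robot, y to its left, z up, the work surface at z = 0. Lengths are in mm, angles in rad, forces in N, time in s.
With the tool pointing down it reaches from about 350 to 875 mm from the base axis. Payload 4.2 kg.
Tool frame: the origin (TCP) lies at the very end of the fingers, on their centre line; the grasp point (between the pads) lies 19 mm behind it (arm.tcp_to_grasp is the x of the grasp point in the tool frame, in mm); x points along the fingers, z is the direction in which the jaws open and shut, and the axes are right-handed (so a half turn about x gives the same grasp; the last joint's range is limited). The gripper opens to 85 mm and grips with 20 to 120 N. Pads are 22 mm wide; open, the fingers measure 114 mm over their backs; the gripper's body (76 mm by 85 mm) begins 54 mm behind the grasp point. The pads swing forward as they close: fully open they stand 13 mm farther back than shut.
Start: joints at [-1.089, 0.385, 0.008, 0, -1.194, -0.259], TCP at [138.119, -609.526, 231.312] pointing down, gripper open.
Joint ranges: [-3.14, 3.14], [-1.21, 2.06], [-1.07, 1.41], [-3.16, 2.05], [-2.99, -0.16], [-3.1, 3.1]. Speed limits (rad/s): [2.79, 2.79, 3.14, 3.14, 3.14, 3.14].

INTERFACE

Orientations are given as a unit quaternion [x, y, z, w].
In Python, from bench import status, get_image, job, arm gives the robot as it stands.
- The arm moves only by the tool apply_moves, never from a script. Its argument "targets" is text: rows parted by semicolons, each of 5 numbers parted by spaces: the shift along the tool's x, y, z in mm, then the turn about the tool's x in degrees, then the gripper's target within -1 to 1 (shut at 1, half-way at 0, fully open at -1). In form: dx dy dz spin hand; .... A call has 1 to 10 rows; each row is the pose to reach, as a shift and turn from the pose commanded when the call began, along the tool's axes at that moment; what a row does not reach only later rows make up. A row lasts 1/12 s, in which the tool goes at most 41.7 mm and 7.16 degrees, less where a joint would pass 70% of its speed; a pose out of reach is approached as far as the arm can. A call with a gripper value outside its range is refused whole. The fingers move at their own pace and stop on an object; the grip force is fixed at half the most. Time passes only in rows, so rows that repeat a pose let the fingers close. It gives the time, the measured TCP pose, the force and the opening at its end, in the units of the state.
- status.read_state(): the state, without advancing time (a new reading comes with each control period).
- get_image(name): name is "scene" or "side" or "wrist"; returns a dict with "img" (400x640x3 uint8, red, green, blue), "mtx" (3x3 intrinsics, pixels), "k1" (the pictures are not rectified: a ray, as slopes to the right and down, at radius r is drawn at 1 + k1 r^2 times it, then the intrinsics apply), "world_from_camera" (4x4, takes a point from camera to world coordinates). Camera axes: x right, y down, z forward; pixel columns grow to the right and rows downward; lengths in mm; the calibration is good to about 2 mm. A picture is of the moment at which its call begins. There is no depth.
- job.job_done(): hands the job in, once; it reports no verdict.
The state is a dict: "clock": time; "joints": joint angles; "joint_vel": joint speeds; "joint_efforts": joint torques, N m; "position": TCP position; "ee_rot": TCP orientation; "contact_force": force on the tool from outside, world axes, zero at the start; "wrist_torque": the same for the moment, N m; "gripper_width": finger opening in mm.
Only numpy, scipy, OpenCV 4.12 (cv2) and the standard library are available. Lean on these libraries where they do the work, as an engineer would, in place of code of your own. Each camera call takes 0.05 s, during which the arm holds its last target.

## Working session

There is one attempt and no reset: what is moved stays moved. The work goes in short steps, Python scripts to look and compute and a tool call to move; the robot and the scene stay as the last step left them, time stands still between calls to the robot, and variables do not carry over. Pictures are saved under pics/ and viewed, and the job is handed in when it is done.

Besides the shell and the picture viewer there is one more tool, called after "Request:" as name(argument=value, ...), one argument or row to a line, values as JSON. apply_moves: Moves the arm, as the interface text tells. Its arguments: {"type":"object","properties":{"targets":{"type":"string"}},"required":["targets"]}

```bash
ls; mkdir -p pics; python3 - <<'E'
from bench import status,get_image,arm
import cv2,numpy as np
print(status.read_state()); print(arm.tcp_to_grasp)
for n in ("scene","side","wrist"):
    d=get_image(n); cv2.imwrite(f"pics/{n}0.png",d["img"][:,:,::-1]); print(n,d["mtx"].tolist(),d["k1"],np.round(d["world_from_camera"],3).tolist())
E
```

```text
pics
{'clock': 0.0, 'joints': array([-1.08934544e+00,  3.85547336e-01,  6.61138815e-03, -4.96792849e-04,
       -1.19401371e+00, -2.58576559e-01]), 'joint_vel': array([-0.00077678, -0.00046757,  0.00085355, -0.00147491, -0.00017605,
        0.00028575]), 'joint_efforts': array([-1.04955365e-03, -3.92288411e+01,  1.88392407e+01,  4.18589830e+00,
       -4.67541555e-03, -7.74597623e-06]), 'position': array([ 138.01525869, -608.96055592,  230.22183864]), 'ee_rot': array([-0.55183051,  0.44088909,  0.5530919 ,  0.44180227]), 'contact_force': array([-0.7597533 , -1.50133505,  0.02216343]), 'wrist_torque': array([ 0.01319024,  0.01244596, -0.01541587]), 'gripper_width': 85.39271621231245}
-18.700000000000003
scene [[375.5926036803706, 0.0, 316.1970378541868], [0.0, 375.5926036803706, 205.27075130649695], [0.0, 0.0, 1.0]] -0.0886090063423179 [[-0.699, 0.405, -0.589, 1028.52], [0.715, 0.399, -0.574, 580.43], [0.003, -0.822, -0.569, 606.214], [0.0, 0.0, 0.0, 1.0]]
side [[407.8589392611943, 0.0, 321.2839303057413], [0.0, 407.8589392611943, 197.28153940910602], [0.0, 0.0, 1.0]] -0.07970178355533526 [[-1.0, -0.016, 0.019, 422.619], [-0.025, 0.52, -0.854, 965.398], [0.004, -0.854, -0.52, 630.494], [0.0, 0.0, 0.0, 1.0]]
wrist [[309.42912375781833, 0.0, 320.6596118799908], [0.0, 309.42912375781833, 199.18492734880985], [0.0, 0.0, 1.0]] -0.030300746291184573 [[-0.221, 0.941, 0.255, 73.884], [0.975, 0.213, 0.06, -624.252], [0.002, 0.262, -0.965, 373.276], [0.0, 0.0, 0.0, 1.0]]
```

View pics/scene0.png

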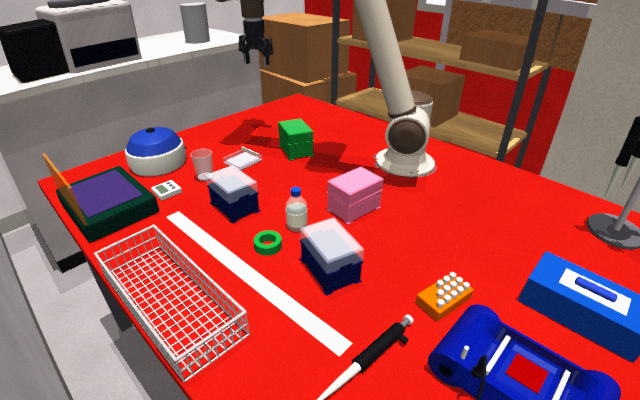

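View pics/side0.png

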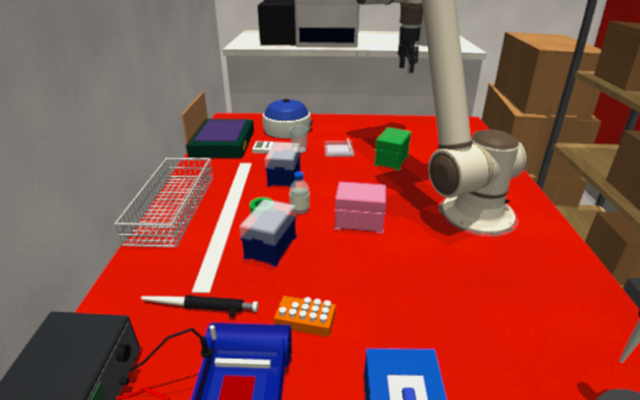

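View pics/wrist0.png

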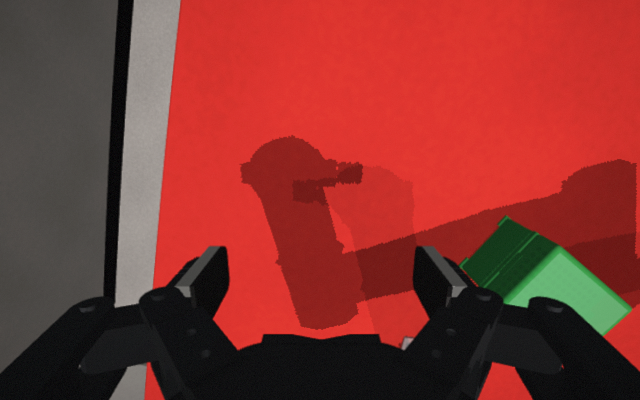

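Scene view: navy boxes at about (233,192) (far, robot's right) and (331,255) (robot's left). The bottle (296,212) and tape roll (267,242) stand between them, and the pink (355,195) and green (296,140) look-alikes are on the robot's side. The tape runs from (175,215) to (345,350). Next I'll measure these.

```bash
cat > h.py <<'E'
import numpy as np,cv2
from bench import get_image
def und(d,uv):
    K=d["mtx"]; p=np.atleast_2d(np.array(uv,float))
    D=np.array([d["k1"],0,0,0,0.])
    return cv2.undistortPoints(p.reshape(-1,1,2),np.array(K),D).reshape(-1,2)
def ray(d,uv):
    n=und(d,uv); T=np.array(d["world_from_camera"])
    r=np.c_[n,np.ones(len(n))]@T[:3,:3].T
    return T[:3,3],r
def plane(d,uv,z):
    o,r=ray(d,uv); t=(z-o[2])/r[:,2]; return o+r*t[:,None]
def proj(d,P):
    T=np.linalg.inv(np.array(d["world_from_camera"])); P=np.atleast_2d(np.array(P,float))
    rv=cv2.Rodrigues(T[:3,:3])[0]
    return cv2.projectPoints(P,rv,T[:3,3],np.array(d["mtx"]),np.array([d["k1"],0,0,0,0.]))[0].reshape(-1,2)
def crop(d,x0,y0,x1,y1,name,s=4):
    c=d["img"][y0:y1,x0:x1,::-1]; cv2.imwrite("pics/"+name,cv2.resize(c,None,fx=s,fy=s,interpolation=cv2.INTER_NEAREST))
E
python3 - <<'E'
from h import *
d=get_image("scene"); crop(d,195,150,395,300,"c_scene.png")
s=get_image("side"); crop(s,220,130,400,270,"c_side.png")
import pickle; pickle.dump((d,s),open("init.pkl","wb"))
for n,q in(("scene",d),("side",s)):
    im=q["img"].astype(int); R,G,B=im[...,0],im[...,1],im[...,2]
    navy=((B>R+15)&(R<60)&(B<140)&(B>G+10)).astype(np.uint8)
    k,l,st,c=cv2.connectedComponentsWithStats(navy)
    for i in range(1,k):
        if st[i,4]>150: print(n,st[i],c[i].round())
E
```

```text
scene [208 185  52  38 830] [235. 205.]
scene [ 300  240   63   55 1182] [331. 272.]
scene [ 518  279  122   83 3420] [582. 320.]
scene [ 428  305   54   93 1388] [454. 364.]
scene [ 491  323  104   70 1249] [548. 358.]
scene [480 375  33  25 339] [492. 393.]
side [267 153  36  33 550] [284. 174.]
side [ 242  217   54   49 1075] [270. 245.]
side [213 324  78  76 536] [273. 349.]
side [194 337  85  63 918] [218. 364.]
```

View pics/c_scene.png

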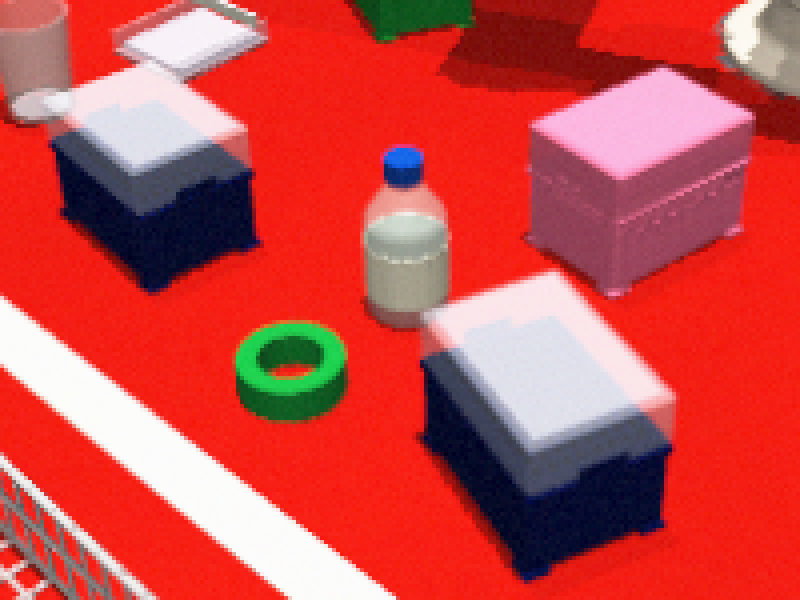

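View pics/c_side.png

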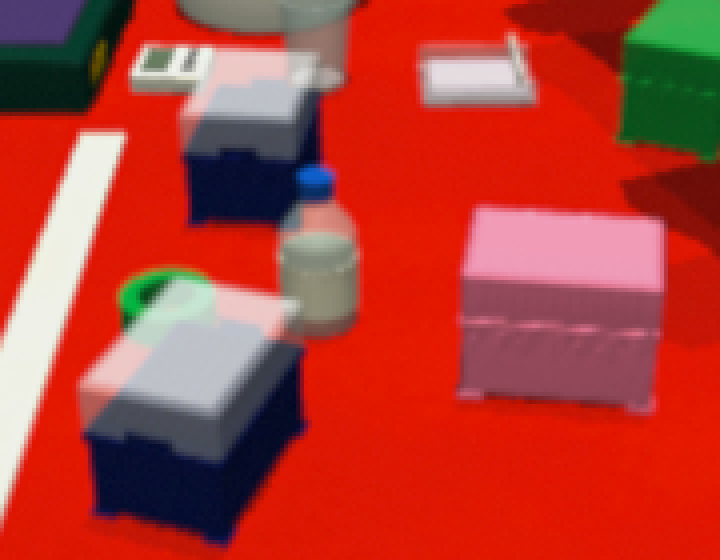

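Crop: base feet are clear. Left box: (302,260), (327,294), (360,282). Right box: (211,203), (233,222), (259,211). Now casting these onto z=0.

```bash
python3 - <<'E'
from h import *
import pickle; d,s=pickle.load(open("init.pkl","rb"))
def f(d,x0,y0,pts,z): return plane(d,[(x0+(a+.5)/4-.5,y0+(b+.5)/4-.5) for a,b in pts],z)[:,:2].round(0)
def chk(n,P):
    print(n,P.tolist()); 
    for a,b in zip(P[:-1],P[1:]): v=b-a; print('  len',np.linalg.norm(v).round(1),'ang',np.degrees(np.arctan2(v[1],v[0])).round(1))
chk('L scene z0',f(d,195,150,[(427,440),(530,578),(660,527)],0))
chk('L scene top',f(d,195,150,[(422,312),(557,272),(674,400),(530,458)],96))
chk('L side z0',f(s,220,130,[(97,515),(224,543),(303,432)],0))
chk('R scene z0',f(d,195,150,[(65,213),(152,290),(258,243)],0))
chk('R scene top',f(d,195,150,[(48,110),(150,65),(247,128),(135,170)],96))
chk('R side z0',f(s,220,130,[(192,225),(315,208)],0))
chk('pink scene z0',f(d,195,150,[(535,240),(615,292),(738,232)],0))
chk('pink side z0',f(s,220,130,[(462,396),(648,407)],0))
chk('bottle z0',f(d,195,150,[(405,318)],0)); chk('bottle cap z115 scene',f(d,195,150,[(403,155)],115))
chk('bottle cap side',f(s,220,130,[(315,175)],115))
chk('roll top z25',f(d,195,150,[(237,358),(292,355),(347,358)],25))
# tape
for n,q in(("scene",d),("side",s)):
    m=(q["img"].min(2)>215).astype(np.uint8); k,l,st,c=cv2.connectedComponentsWithStats(m)
    i=[i for i in range(1,k) if st[i,4]>1000 and abs(c[i][0]-(260 if n=="scene" else 224))<30 and 150<c[i][1]<320]
    for j in i:
        cn=cv2.findContours((l==j).astype(np.uint8),0,2)[0][0]
        P=plane(q,cn.reshape(-1,2),0)[:,:2].astype(np.float32); r=cv2.minAreaRect(P); print(n,st[j],r)
E
```

```text
L scene z0 [[586.0, 101.0], [622.0, 217.0], [544.0, 243.0]]
  len 121.5 ang 72.8
  len 82.2 ang 161.6
L scene top [[587.0, 101.0], [507.0, 129.0], [547.0, 245.0], [630.0, 222.0]]
  len 84.8 ang 160.7
  len 122.7 ang 71.0
  len 86.1 ang -15.5
L side z0 [[624.0, 216.0], [545.0, 239.0], [507.0, 130.0]]
  len 82.3 ang 163.8
  len 115.4 ang -109.2
R scene z0 [[605.0, -256.0], [614.0, -135.0], [530.0, -127.0]]
  len 121.3 ang 85.7
  len 84.4 ang 174.6
R scene top [[612.0, -238.0], [527.0, -241.0], [533.0, -123.0], [614.0, -133.0]]
  len 85.1 ang -178.0
  len 118.2 ang 87.1
  len 81.6 ang -7.0
R side z0 [[614.0, -134.0], [520.0, -164.0]]
  len 98.7 ang -162.3
pink scene z0 [[392.0, 8.0], [399.0, 87.0], [285.0, 103.0]]
  len 79.3 ang 84.9
  len 115.1 ang 172.0
pink side z0 [[405.0, 88.0], [283.0, 97.0]]
  len 122.3 ang 175.8
bottle z0 [[516.0, 7.0]]
bottle cap z115 scene [[504.0, -3.0]]
bottle cap side [[506.0, -3.0]]
roll top z25 [[635.0, -13.0], [610.0, 9.0], [588.0, 34.0]]
  len 33.3 ang 138.7
  len 33.3 ang 131.3
scene [ 167  212  185  144 3328] ((703.8394775390625, 22.867156982421875), (37.755165100097656, 619.0667114257812), 1.409317970275879)
side [ 194  164   56  127 1616] ((705.8025512695312, 22.1044921875), (35.378196716308594, 609.35107421875), 1.32532799243927)
```

```bash
cat >> h.py <<'E'
from scipy.spatial.transform import Rotation as Rn
def tri(d,u,s,v):
    o1,r1=ray(d,u);o2,r2=ray(s,v);r1=r1[0]/np.linalg.norm(r1);r2=r2[0]/np.linalg.norm(r2)
    A=np.c_[r1,-r2];t=np.linalg.lstsq(A,o2-o1,rcond=None)[0];a=o1+r1*t[0];b=o2+r2*t[1]
    return ((a+b)/2).round(1),np.linalg.norm(a-b).round(1)
def toolinfo(goal=None,yaw=None):
    from bench import status
    st=status.read_state();R=Rn.from_quat(st["ee_rot"]).as_matrix();p=np.array(st["position"])
    zy=np.degrees(np.arctan2(R[1,2],R[0,2]))
    print("t",round(st["clock"],2),"p",p.round(1),"toolx",R[:,0].round(3),"y",R[:,1].round(3),"z",R[:,2].round(3),"zyaw",zy.round(1),"F",np.round(st["contact_force"],1),"w",round(st["gripper_width"],1),"j",np.round(st["joints"],2))
    if goal is not None: print("shift in tool axes",(R.T@(np.array(goal)-p)).round(1))
    return st,R,p
E
python3 - <<'E'
from h import *
import pickle; d,s=pickle.load(open("init.pkl","rb"))
toolinfo((660,-190,230))
print("dome",tri(d,(150,130),s,(287,99)))
print("tray",plane(d,[(242,158)],10).round(),plane(s,[(338,148)],10).round())
print("beaker",plane(d,[(204,178)],0).round(),plane(s,[(299,150)],0).round())
print("timer",plane(d,[(166,189)],18).round(),"green",plane(d,[(296,158)],0).round())
print("pip",plane(d,[(408,319),(320,399)],13).round(),"rack",plane(d,[(418,298),(445,315),(470,295)],0).round())
print("basket rim", plane(d,[(155,230),(245,315)],0).round())
print(tri(d,(155,229),s,(210,160)))
crop(d,225,20,285,80,"c_tip.png",8);crop(s,380,20,440,80,"c_tips.png",8)
E
```

```text
t 0.25 p [ 138.  -609.3  230.8] toolx [-0.     0.001 -1.   ] y [-0.975 -0.221  0.   ] z [-0.221  0.975  0.001] zyaw 102.8 F [-0.3 -0.2  0.4] w 85.7 j [-1.09  0.39  0.01 -0.   -1.19 -0.26]
shift in tool axes [   1.1 -601.7  293.7]
dome (array([ 596.1, -609.5,  122.1]), np.float64(7.4))
tray [[ 386. -402.   10.]] [[ 392. -403.   10.]]
beaker [[ 543. -394.    0.]] [[ 536. -402.    0.]]
timer [[ 673. -391.   18.]] green [[ 244. -283.    0.]]
pip [[567. 382.  13.]
 [803. 370.  13.]] rack [[496. 363.   0.]
 [497. 427.   0.]
 [411. 440.   0.]]
basket rim [[ 780. -253.    0.]
 [ 778.  138.    0.]]
(array([ 801. , -177.9,   61.6]), np.float64(7.3))
```

View pics/c_tip.png

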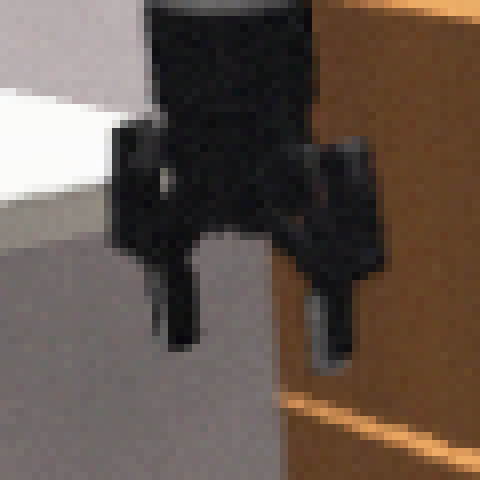

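View pics/c_tips.png

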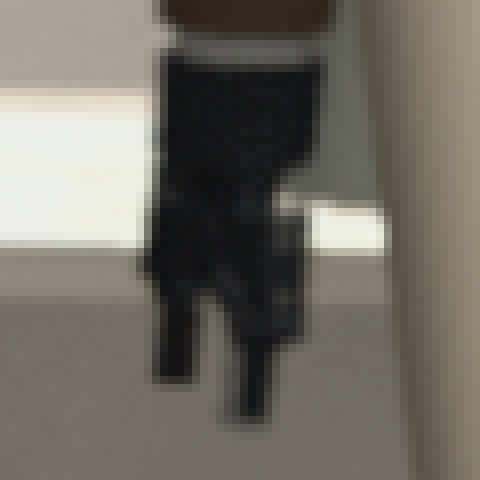

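```bash
python3 - <<'E'
from h import *
import pickle; d,s=pickle.load(open("init.pkl","rb"))
print(tri(d,(265.8,66),s,(411,72.)),tri(d,(247.3,63.2),s,(401.4,67.4)))
p=[(128,-563,z) for z in (231,244)]+[(148,-655,z) for z in (231,244)]
print(proj(d,p).round(1),proj(s,p).round(1))
E
```

```text
(array([ 124.3, -569.5,  246. ]), np.float64(6.7)) (array([ 147.1, -654.8,  244.2]), np.float64(2.4))
[[266.3  69.6]
 [266.1  66.1]
 [247.3  66.3]
 [247.   63. ]] [[409.7  77.3]
 [410.1  73.9]
 [400.8  71.1]
 [401.1  67.8]]
```

Measured with fingers open, the tips are about 13 mm above the TCP, at z≈244. Right box: centre about (571,-186), yaw about -4°. Left box: centre about (568,174), yaw about -18°. Line: x≈704, yaw 1.4°. Going to the far side of the right box first.

Request:
apply_moves(
  targets="0 -36 17 2 -1;0 -72 35 4 -1;0 -108 53 6 -1;0 -144 70 8 -1;0 -180 88 10 -1;0 -216 105 12 -1;0 -252 123 14 -1;0 -288 140 16 -1;0 -324 158 17 -1;0 -360 175 17 -1",
)

```text
clock: 1.08
position: [451.7, -357.6, 231.5]
ee_rot: [-0.481, 0.518, 0.481, 0.518]
contact_force: [0.3, 0.0, 0.8]
gripper_width: 85.7
```

```bash
python3 - <<'E'
from h import *
toolinfo((655,-190,230))
E
```

```text
t 1.08 p [ 451.7 -357.6  231.5] toolx [ 0. -0. -1.] y [-0.997  0.074 -0.   ] z [0.074 0.997 0.   ] zyaw 85.7 F [0.3 0.  0.8] w 85.7 j [-0.39  0.3  -0.12 -0.   -1.15 -1.26]
shift in tool axes [   1.5 -190.3  182.3]
```

Request:
apply_moves(
  targets="0 -28 26 0 -1;0 -56 52 0 -1;0 -84 78 0 -1;0 -112 104 0 -1;0 -140 130 0 -1;0 -168 156 0 -1;0 -190 182 0 -1;30 -190 182 0 -1;65 -190 182 0 -1;100 -190 182 0 -1",
)

```text
clock: 1.92
position: [654.4, -190.8, 130.6]
ee_rot: [-0.482, 0.517, 0.481, 0.518]
contact_force: [-0.5, 0.1, -1.6]
gripper_width: 85.7
```

```bash
python3 - <<'E'
from h import *
toolinfo((655,-190,72))
d=get_image("scene"); crop(d,160,100,320,240,"a1.png",4)
E
```

```text
t 1.92 p [ 654.4 -190.8  130.6] toolx [ 0.002  0.    -1.   ] y [-0.997  0.073 -0.002] z [0.073 0.997 0.   ] zyaw 85.8 F [-0.5  0.1 -1.6] w 85.7 j [-0.05  0.55  0.03 -0.   -1.04 -1.6 ]
shift in tool axes [58.6 -0.4  0.9]
```

View pics/a1.png

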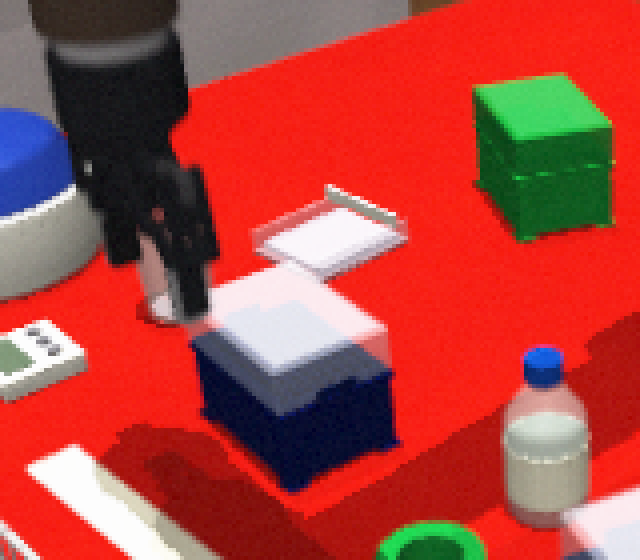

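```bash
python3 - <<'E'
from h import *
d=get_image("scene"); s=get_image("side")
P=[(658,-148,144),(651,-233,144),(655,-190,144)]
print(((proj(d,P)-[160,100])*4).round(), proj(s,P).round())
crop(s,220,100,340,220,"a1s.png",5)
E
```

```text
[[189. 320.]
 [127. 269.]
 [157. 294.]] [[251. 141.]
 [258. 130.]
 [254. 136.]]
```

View pics/a1s.png

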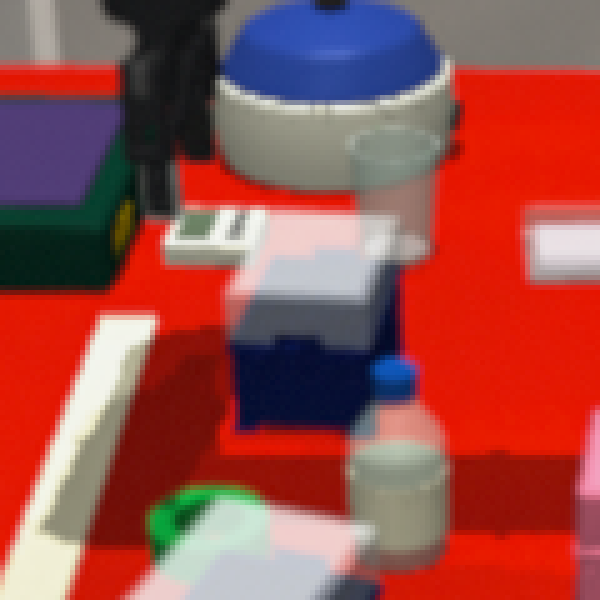

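The fingers hang behind (beyond) the right box as calculated, with tips at scene crop (189,315) and side crop (155,210). Descending and starting the push.

Request:
apply_moves(
  targets="30 0 0 0 -1;58 0 0 0 -1;58 8 0 0 -1;58 16 0 0 -1;58 24 0 0 -1;58 31 0 0 -1;58 38 0 0 -1;58 45 0 0 -1;58 52 0 0 -1;58 58 0 0 -1",
)

```text
clock: 2.9
position: [600.2, -188.1, 78.1]
ee_rot: [-0.486, 0.515, 0.478, 0.521]
contact_force: [4.3, -0.8, 4.1]
gripper_width: 85.4
```

```bash
python3 - <<'E'
from h import *
toolinfo()
s=get_image("side"); crop(s,220,100,340,220,"a2s.png",5)
E
```

```text
t 2.9 p [ 600.2 -188.1   78.1] toolx [ 0.014 -0.003 -1.   ] y [-0.997  0.072 -0.014] z [ 0.072  0.997 -0.002] zyaw 85.9 F [ 4.3 -0.8  4.1] w 85.4 j [-0.05  0.52 -0.18  0.   -0.85 -1.6 ]
```

View pics/a2s.png

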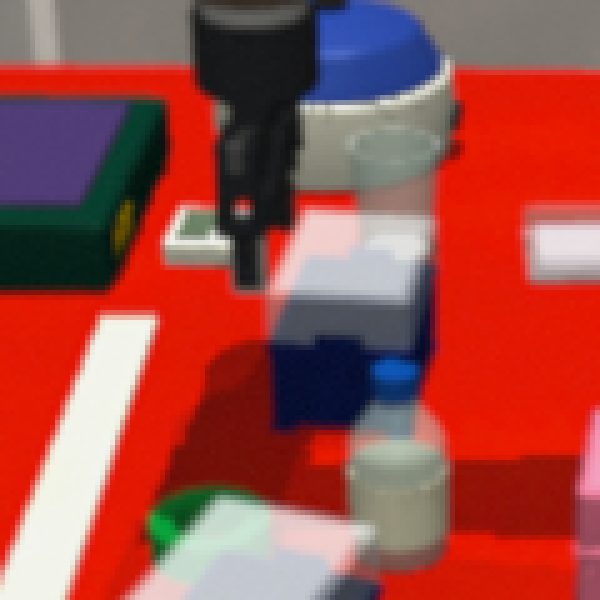

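```bash
python3 - <<'E'
from h import *
d=get_image("scene"); crop(d,160,100,320,240,"a2.png",5)
E
```

```text
(no output)
```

View pics/a2.png

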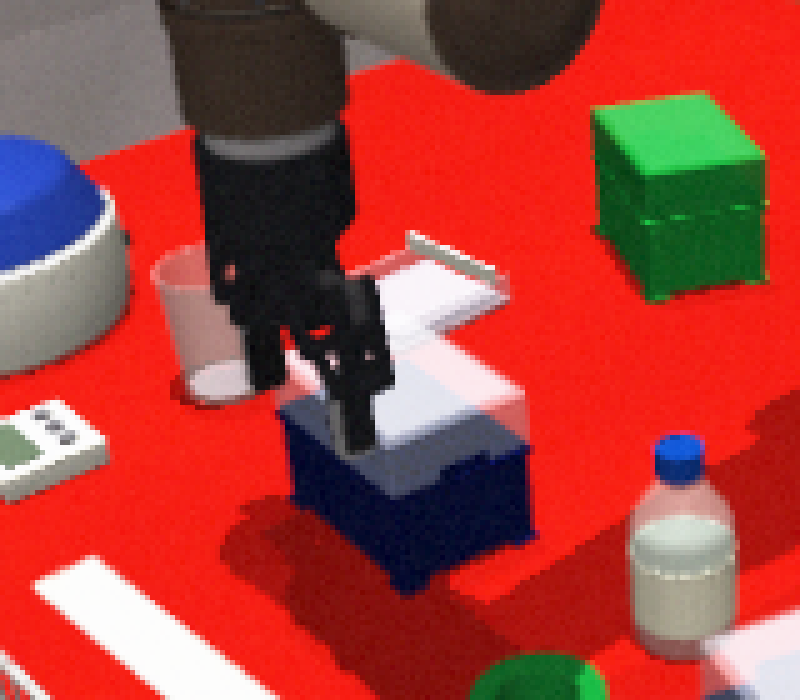

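```bash
python3 - <<'E'
from h import *
d=get_image("scene"); toolinfo()
P=plane(d,[(160+a/5,100+b/5) for a,b in [(293,500),(408,592),(535,538)]],0).round(0);print(P)
for a,b in zip(P[:-1],P[1:]): print(np.linalg.norm(a-b))
E
```

```text
t 3.05 p [ 599. -188.   77.] toolx [ 0.01  -0.002 -1.   ] y [-0.997  0.072 -0.01 ] z [ 0.072  0.997 -0.001] zyaw 85.9 F [ 5.6 -0.9  4.3] w 85.6 j [-0.05  0.53 -0.18  0.   -0.85 -1.6 ]
[[ 581. -252.    0.]
 [ 587. -131.    0.]
 [ 506. -122.    0.]]
121.1486689980538
81.49846624323675
```

The right box slid about 25 mm without tipping. The fingers were still descending and pressed down on its far face (Fz +4.3 on the tool, TCP 4 mm above command). I'll relieve that and follow the tipping arc, up and towards the robot.

Request:
apply_moves(
  targets="-6 1 0 0 -1;-9 4 0 0 -1;-12 8 0 0 -1;-15 12 0 0 -1;-18 16 0 0 -1;-21 21 0 0 -1;-25 27 0 0 -1;-29 34 0 0 -1;-32 42 0 0 -1;-35 50 0 0 -1",
)

```text
clock: 3.88
position: [543.7, -183.8, 108.1]
ee_rot: [-0.48, 0.519, 0.482, 0.518]
contact_force: [0.3, -1.2, 0.6]
gripper_width: 85.5
```

```bash
python3 - <<'E'
from h import *
toolinfo()
s=get_image("side"); crop(s,220,100,340,220,"a3s.png",5)
E
```

```text
t 3.88 p [ 543.7 -183.8  108.1] toolx [-0.003  0.    -1.   ] y [-0.997  0.074  0.003] z [0.074 0.997 0.   ] zyaw 85.7 F [ 0.3 -1.2  0.6] w 85.5 j [-0.04  0.42 -0.28 -0.   -0.88 -1.6 ]
```

View pics/a3s.png

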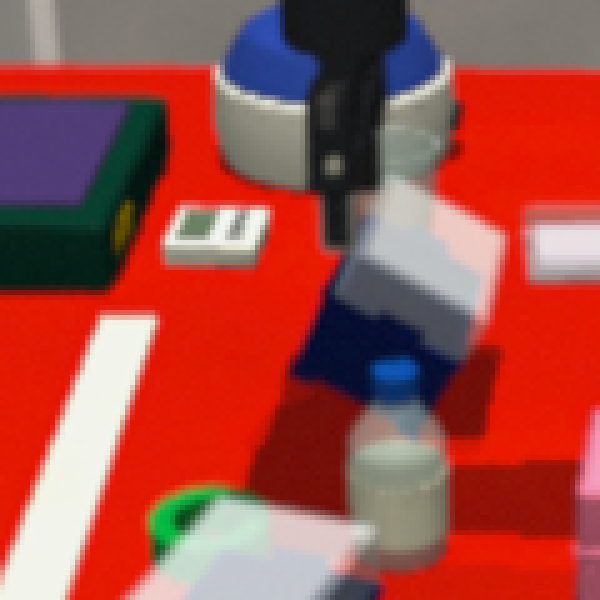

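The box has tilted about 30° cleanly (side crop, base edge (295,375)–(370,400)). Carrying on past the balance point.

Request:
apply_moves(
  targets="-2 8 0 0 -1;-3 16 0 0 -1;-4 24 0 0 -1;-4 32 0 0 -1;-4 40 0 0 -1;-3 48 0 0 -1;-2 56 0 0 -1;-1 62 0 0 -1;-1 62 0 0 -1;-20 40 0 0 -1",
)

```text
clock: 4.77
position: [499.1, -180.0, 124.6]
ee_rot: [-0.477, 0.521, 0.484, 0.516]
contact_force: [1.1, 0.5, -1.3]
gripper_width: 85.7
```

```bash
python3 - <<'E'
from h import *
toolinfo()
s=get_image("side"); crop(s,220,100,340,220,"a4s.png",5)
s=get_image("scene"); crop(s,160,100,320,240,"a4.png",5)
E
```

```text
t 4.77 p [ 499.1 -180.   124.6] toolx [-0.013  0.003 -1.   ] y [-0.997  0.076  0.013] z [0.076 0.997 0.002] zyaw 85.6 F [ 1.1  0.5 -1.3] w 85.7 j [-0.04  0.34 -0.36 -0.   -0.89 -1.6 ]
```

View pics/a4s.png

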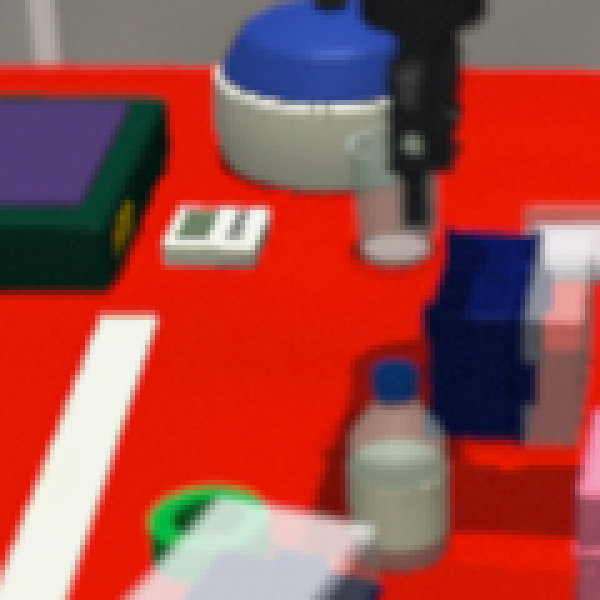

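View pics/a4.png

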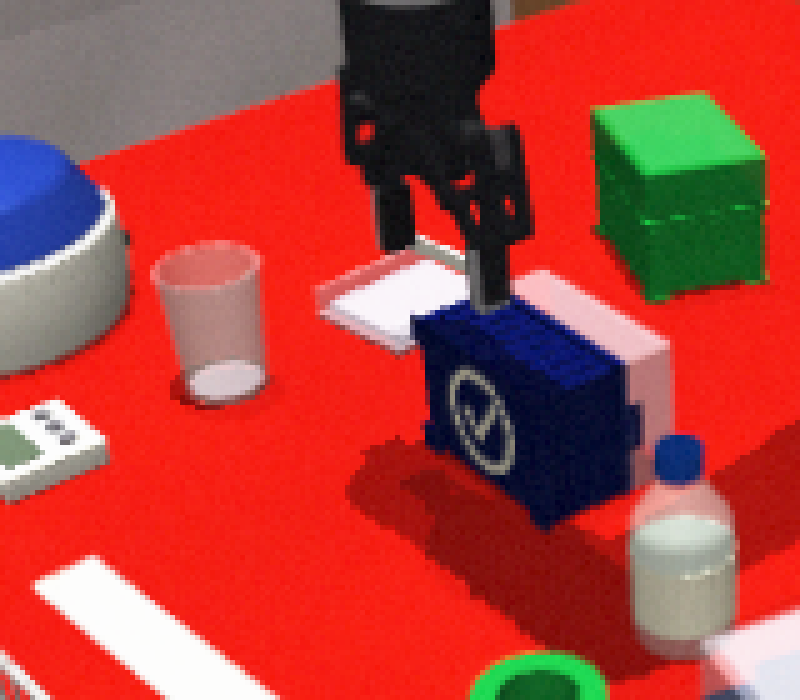

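The right box lies on its side with the white ring and tick at crop (482,422) facing the line, so the right box is the stamped one. The left box is the plain one. Lifting clear and going around to its far side.

```bash
python3 - <<'E'
from h import *
toolinfo((653,146,200))
E
```

```text
t 4.87 p [ 510.3 -181.6  130.9] toolx [ 0.008 -0.002 -1.   ] y [-0.997  0.072 -0.008] z [ 0.072  0.997 -0.002] zyaw 85.9 F [ 0.6 -0.5  1.3] w 85.4 j [-0.04  0.34 -0.34  0.   -0.88 -1.6 ]
shift in tool axes [ -68.8 -119.3  336.9]
```

Request:
apply_moves(
  targets="-36 -10 5 0 -1;-69 -22 25 0 -1;-69 -34 62 2 -1;-69 -46 99 4 -1;-69 -58 136 6 -1;-69 -70 173 8 -1;-69 -82 210 10 -1;-69 -94 247 12 -1;-69 -106 284 14 -1;-69 -118 320 14 -1",
)

```text
clock: 5.7
position: [647.6, 131.7, 196.9]
ee_rot: [-0.414, 0.573, 0.414, 0.573]
contact_force: [1.3, 0.1, -0.1]
gripper_width: 85.5
```

```bash
python3 - <<'E'
from h import *
toolinfo((653,146,76))
s=get_image("side"); cv2.imwrite("pics/b1s.png",s["img"][...,::-1])
d=get_image("scene"); crop(d,240,160,400,300,"b1.png",5)
pts=[(613,101+58*0,144)]
E
```

```text
t 5.7 p [647.6 131.7 196.9] toolx [-0.  0. -1.] y [-0.95   0.314  0.   ] z [0.314 0.95  0.   ] zyaw 71.7 F [ 1.3  0.1 -0.1] w 85.5 j [ 0.44  0.47  0.05 -0.   -1.16 -2.33]
shift in tool axes [120.9  -0.6  15.3]
```

View pics/b1.png

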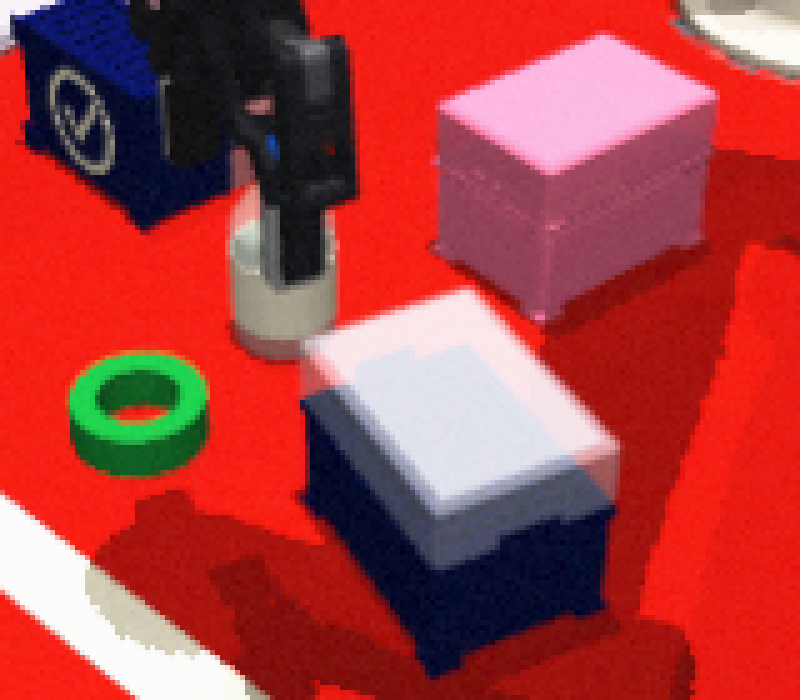

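View pics/b1s.png

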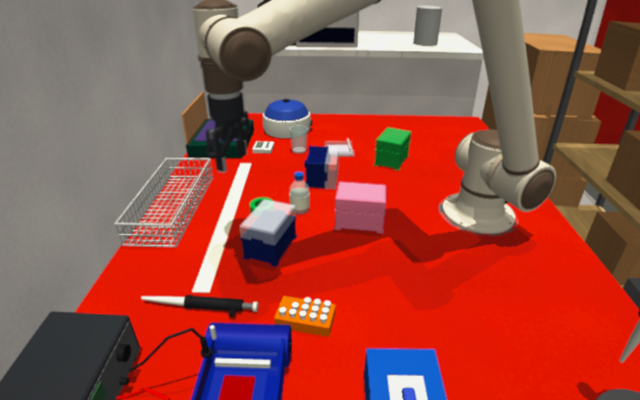

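Request:
apply_moves(
  targets="35 0 15 0 -1;70 0 15 0 -1;105 0 15 0 -1;126 0 15 0 -1;126 0 15 0 -1;126 5 15 0 -1;124 11 15 0 -1;122 18 15 0 -1;122 24 15 0 -1;122 24 15 0 -1",
)

```text
clock: 6.63
position: [628.5, 152.1, 77.5]
ee_rot: [-0.415, 0.572, 0.415, 0.574]
contact_force: [-0.1, 0.2, 0.1]
gripper_width: 85.5
```

```bash
python3 - <<'E'
from h import *
toolinfo()
s=get_image("side"); crop(s,200,130,350,270,"b2s.png",5)
d=get_image("scene"); crop(d,240,160,400,300,"b2.png",5)
E
```

```text
t 6.63 p [628.5 152.1  77.5] toolx [ 0.002  0.002 -1.   ] y [-0.95   0.312 -0.002] z [0.312 0.95  0.002] zyaw 71.8 F [-0.1  0.2  0.1] w 85.5 j [ 0.49  0.56 -0.12 -0.   -0.89 -2.37]
```

View pics/b2.png

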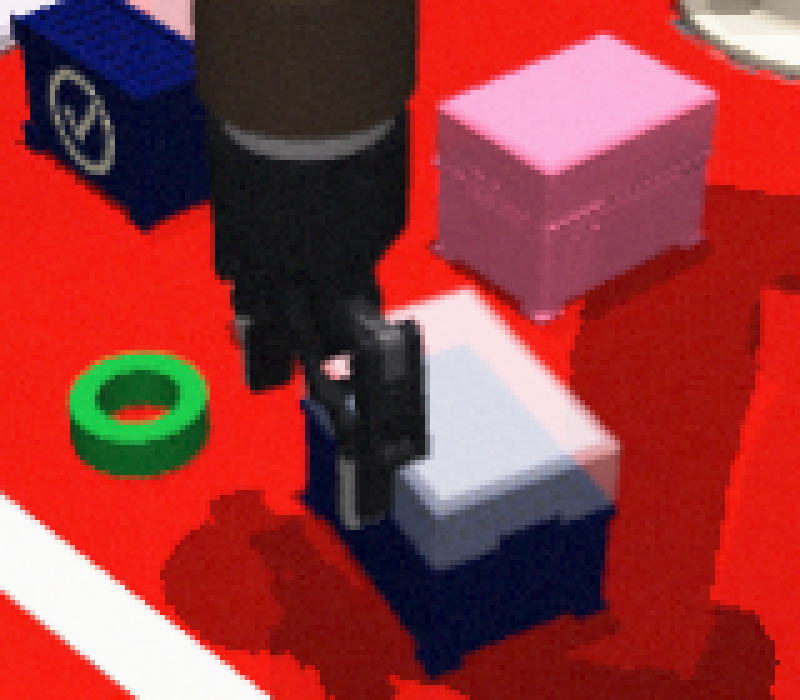

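View pics/b2s.png

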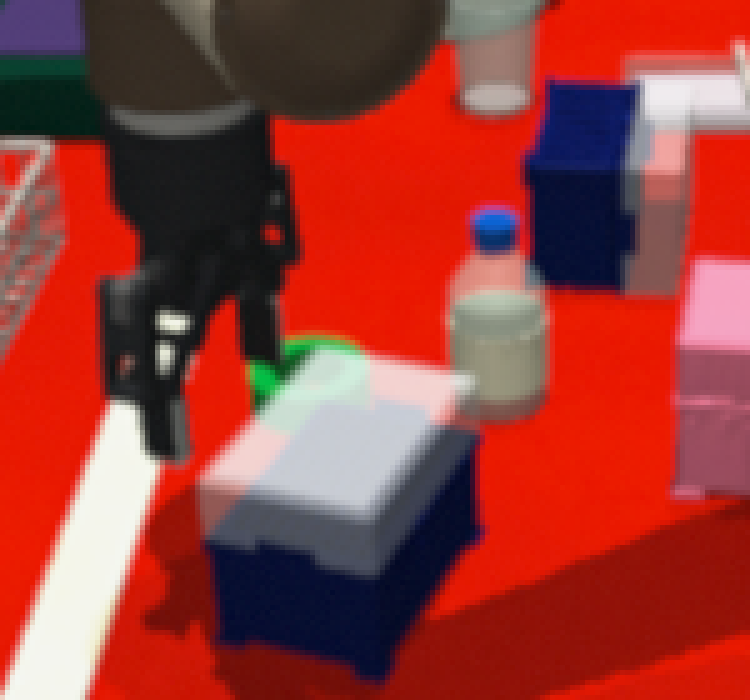

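Request:
apply_moves(
  targets="3 4 0 0 -1;3 9 0 0 -1;1 13 0 0 -1;-3 17 0 0 -1;-6 21 0 0 -1;-10 26 0 0 -1;-14 31 0 0 -1;-18 36 0 0 -1;-22 43 0 0 -1;-25 50 0 0 -1",
)

```text
clock: 7.57
position: [581.2, 167.2, 101.1]
ee_rot: [-0.415, 0.573, 0.414, 0.573]
contact_force: [0.7, -0.7, 0.7]
gripper_width: 84.9
```

```bash
python3 - <<'E'
from h import *
toolinfo()
s=get_image("side"); crop(s,200,130,350,270,"b3s.png",5)
E
```

```text
t 7.57 p [581.2 167.2 101.1] toolx [ 0.001  0.    -1.   ] y [-0.95   0.313 -0.001] z [0.313 0.95  0.001] zyaw 71.8 F [ 0.7 -0.7  0.7] w 84.9 j [ 0.55  0.47 -0.21  0.   -0.89 -2.44]
```

View pics/b3s.png

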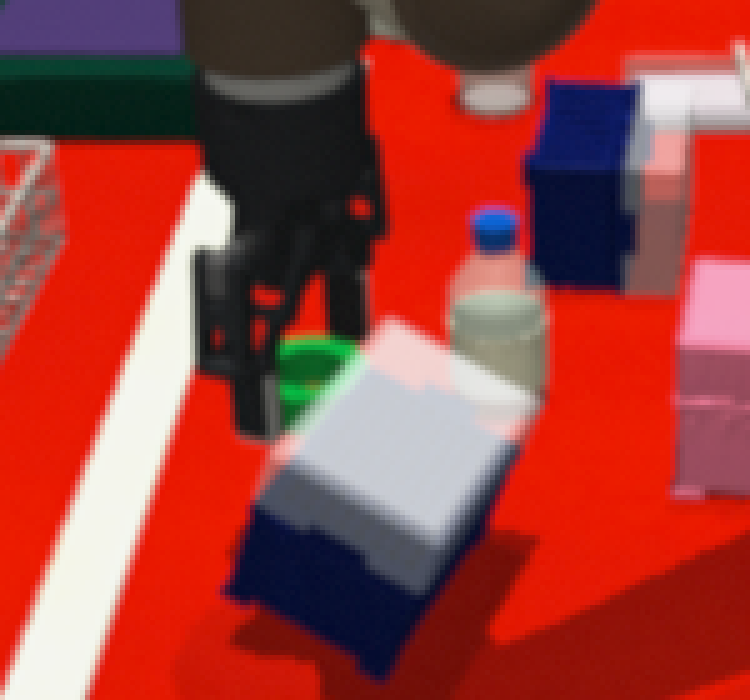

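Request:
apply_moves(
  targets="-4 7 0 0 -1;-7 15 0 0 -1;-9 23 0 0 -1;-11 31 0 0 -1;-12 39 0 0 -1;-12 47 0 0 -1;-12 55 0 0 -1;-11 63 0 0 -1;-10 71 0 0 -1;-10 78 0 0 -1",
)

```text
clock: 8.45
position: [506.3, 191.4, 109.8]
ee_rot: [-0.414, 0.573, 0.415, 0.573]
contact_force: [0.2, 0.8, -0.3]
gripper_width: 85.6
```

Request:
apply_moves(
  targets="0 2 0 0 -1;-20 -10 0 0 -1;-55 -10 0 0 -1;-90 -10 0 0 -1",
)

```text
clock: 8.78
position: [516.6, 187.7, 200.1]
ee_rot: [-0.414, 0.574, 0.414, 0.572]
contact_force: [0.3, 0.8, 0.3]
gripper_width: 85.5
```

```bash
python3 - <<'E'
from h import *
toolinfo()
s=get_image("side"); crop(s,200,130,400,280,"b4s.png",4)
d=get_image("scene"); crop(d,200,130,400,280,"b4.png",4)
E
```

```text
t 8.78 p [516.6 187.7 200.1] toolx [-0.003 -0.002 -1.   ] y [-0.95   0.313  0.002] z [ 0.313  0.95  -0.003] zyaw 71.7 F [0.3 0.8 0.3] w 85.5 j [ 0.64  0.28 -0.22  0.   -1.07 -2.53]
```

View pics/b4s.png

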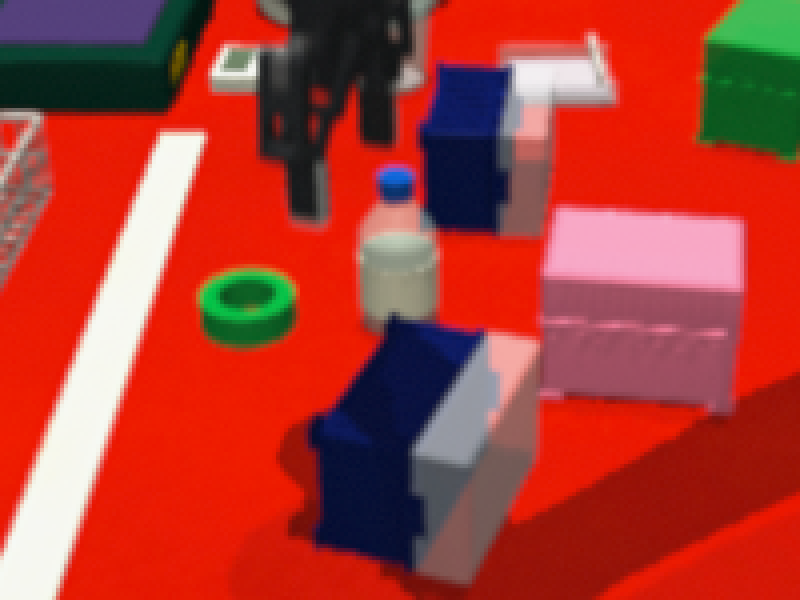

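View pics/b4.png

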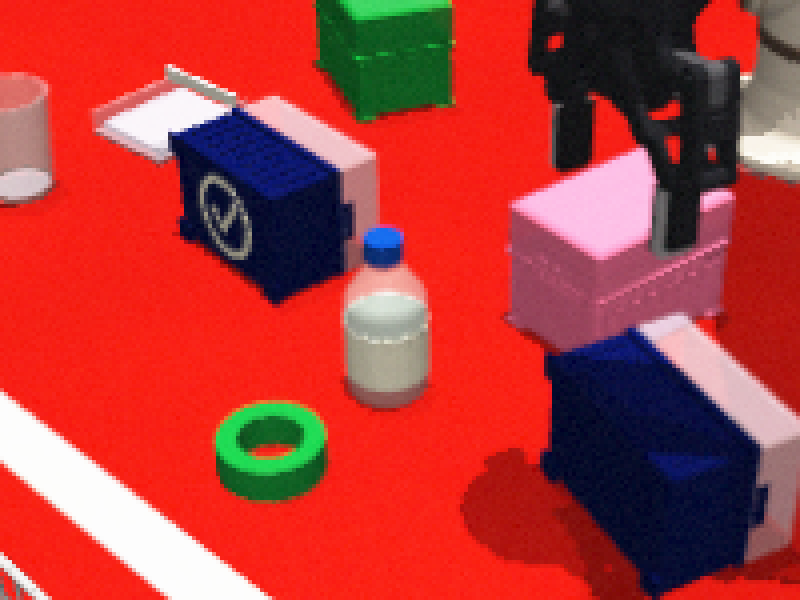

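The left box lies on its side with a blank underside, so it is confirmed as the plain one. The stamped box has base corners at (188,232) and (278,298) in the crop. Measuring both boxes.

```bash
python3 - <<'E'
from h import *
d=get_image("scene"); s=get_image("side")
def f(d,x0,y0,pts,z): return plane(d,[(x0+(a+.5)/4-.5,y0+(b+.5)/4-.5) for a,b in pts],z)[:,:2].round(0)
def chk(n,P):
    print(n,P.tolist()); 
    for a,b in zip(P[:-1],P[1:]): v=b-a; print('  len',np.linalg.norm(v).round(1),'ang',np.degrees(np.arctan2(v[1],v[0])).round(1))
chk('S bottom',f(d,200,130,[(188,238),(278,298)],0))
chk('S top',f(d,200,130,[(172,136),(265,97),(376,153)],89))
chk('S top underside-y',f(d,200,130,[(172,136),(272,200)],89))
chk('S stamp',f(d,200,130,[(226,217)],44.5))
chk('S side bottom +y',f(s,200,130,[(428,228),(543,236)],0))
chk('P bottom',f(d,200,130,[(548,472),(655,592)],0))
chk('P top',f(d,200,130,[(548,358),(685,315),(805,440)],89))
chk('P side',f(s,200,130,[(320,545),(468,585),(538,465)],0))
E
```

```text
S bottom [[487.0, -242.0], [491.0, -131.0]]
  len 111.1 ang 87.9
S top [[491.0, -241.0], [404.0, -241.0], [405.0, -117.0]]
  len 87.0 ang 180.0
  len 124.0 ang 89.5
S top underside-y [[491.0, -241.0], [498.0, -119.0]]
  len 122.2 ang 86.7
S stamp [[491.0, -185.0]]
S side bottom +y [[493.0, -133.0], [403.0, -123.0]]
  len 90.6 ang 173.7
P bottom [[496.0, 131.0], [530.0, 242.0]]
  len 116.1 ang 73.0
P top [[500.0, 131.0], [410.0, 161.0], [458.0, 279.0]]
  len 94.9 ang 161.6
  len 127.4 ang 67.9
P side [[535.0, 241.0], [448.0, 272.0], [408.0, 161.0]]
  len 92.4 ang 160.4
  len 118.0 ang -109.8
```

```bash
python3 - <<'E'
from h import *
toolinfo((360,-181,200))
E
```

```text
t 8.98 p [517.3 188.5 201.2] toolx [ 0.002  0.002 -1.   ] y [-0.95   0.313 -0.001] z [0.313 0.95  0.002] zyaw 71.7 F [-0.8  0.7 -0.3] w 85.7 j [ 0.64  0.28 -0.22 -0.   -1.06 -2.53]
shift in tool axes [ 3.000e-01  3.360e+01 -4.002e+02]
```

Request:
apply_moves(
  targets="0 3 -38 0 -1;0 6 -76 -2 -1;0 9 -114 -4 -1;0 12 -152 -6 -1;0 15 -190 -8 -1;0 18 -228 -10 -1;0 21 -266 -12 -1;0 25 -304 -14 -0.5;0 28 -342 -16 -0.5;0 32 -380 -17 -0.5",
)

```text
clock: 9.82
position: [365.7, -163.9, 199.1]
ee_rot: [-0.494, 0.505, 0.496, 0.504]
contact_force: [1.7, -0.9, -0.1]
gripper_width: 64.1
```

```bash
python3 - <<'E'
from h import *
toolinfo((360,-181,32))
E
```

```text
t 9.82 p [ 365.7 -163.9  199.1] toolx [-0.002  0.    -1.   ] y [-1.     0.02   0.002] z [0.02 1.   0.  ] zyaw 88.9 F [ 1.7 -0.9 -0.1] w 64.1 j [-0.01  0.02 -0.55 -0.   -1.   -1.58]
shift in tool axes [167.1   5.  -17.2]
```

Request:
apply_moves(
  targets="20 5 -10 0 -0.5;50 5 -17 0 -0.5;85 5 -17 0 -0.5;120 5 -17 0 -0.5;150 5 -17 0 -0.5;167 5 -17 0 -0.5;167 5 -17 0 -0.5;167 5 -17 0 -0.5",
)

```text
clock: 10.48
position: [361.0, -179.6, 32.2]
ee_rot: [-0.493, 0.506, 0.496, 0.504]
contact_force: [0.5, 0.1, 0.2]
gripper_width: 64.1
```

```bash
python3 - <<'E'
from h import *
toolinfo()
s=get_image("side"); crop(s,260,100,400,220,"e1s.png",5)
d=get_image("scene"); crop(d,200,100,360,220,"e1.png",5)
E
```

```text
t 10.48 p [ 361.  -179.6   32.2] toolx [-0.005  0.    -1.   ] y [-1.     0.021  0.005] z [0.021 1.    0.   ] zyaw 88.8 F [0.5 0.1 0.2] w 64.1 j [-0.05  0.3  -0.77  0.   -0.51 -1.54]
```

View pics/e1s.png

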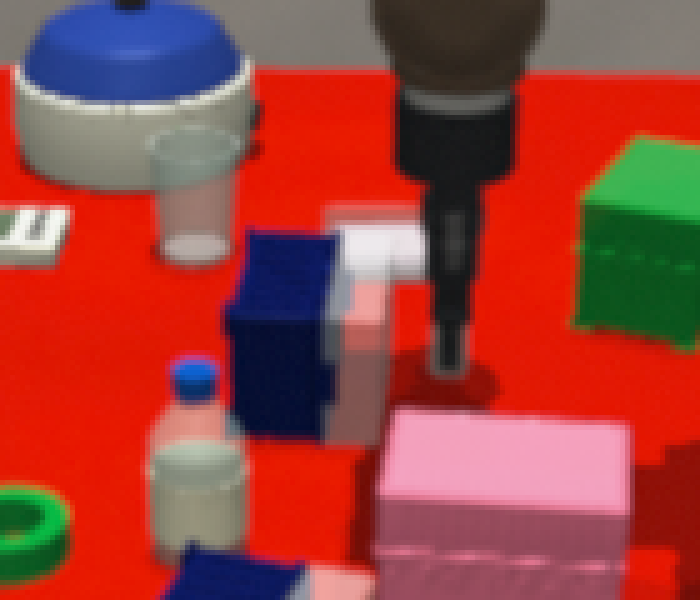

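View pics/e1.png

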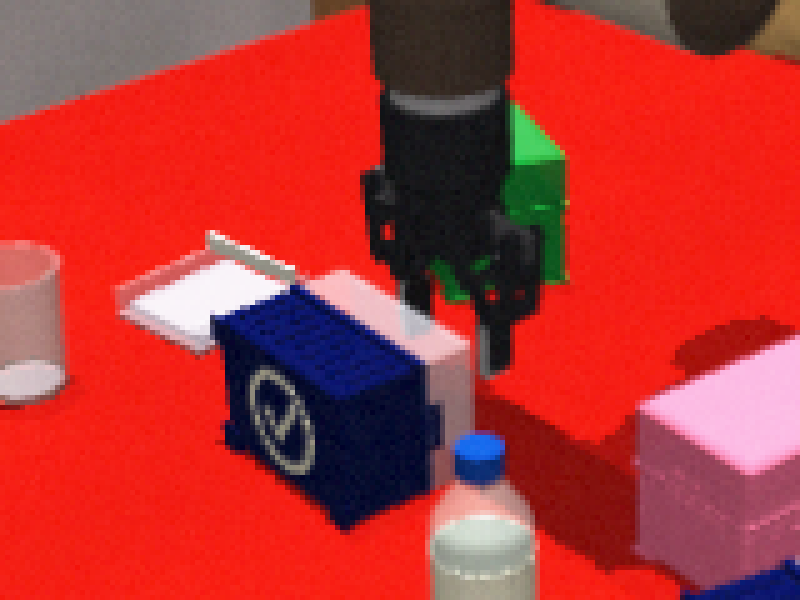

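Request:
apply_moves(
  targets="0 -14 0 0 -0.5;0 -24 0 0 -0.5;0 -33 0 0 -0.5;0 -43 0 0 -0.5;0 -55 0 0 -0.5;0 -67 0 0 -0.5;0 -79 0 0 -0.5;0 -91 0 0 -0.5;0 -103 0 0 -0.5;0 -115 0 0 -0.5",
)

```text
clock: 11.42
position: [477.2, -182.0, 33.5]
ee_rot: [-0.494, 0.506, 0.495, 0.505]
contact_force: [-3.0, 0.6, 1.7]
gripper_width: 64.1
```

```bash
python3 - <<'E'
from h import *
toolinfo()
s=get_image("side"); crop(s,220,100,360,220,"e2s.png",5)
d=get_image("scene"); crop(d,180,100,340,240,"e2.png",5)
E
```

```text
t 11.42 p [ 477.2 -182.    33.5] toolx [-0.002  0.    -1.   ] y [-1.     0.022  0.002] z [0.022 1.    0.   ] zyaw 88.8 F [-3.   0.6  1.7] w 64.1 j [-0.05  0.44 -0.51 -0.   -0.63 -1.55]
```

View pics/e2s.png

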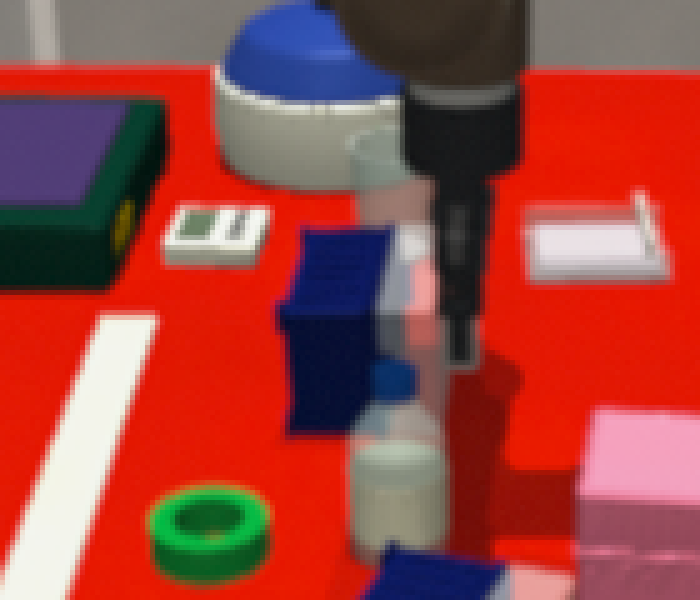

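View pics/e2.png

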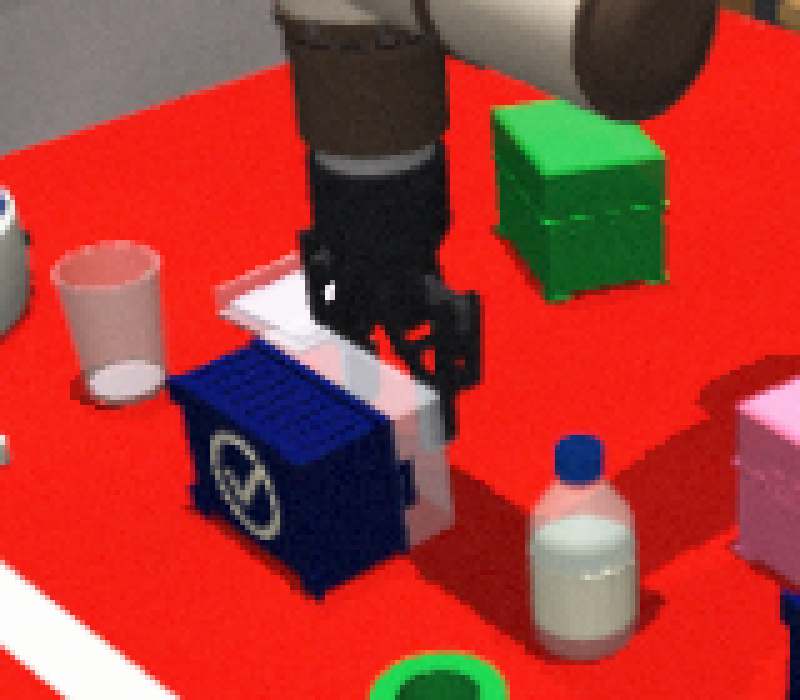

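Request:
apply_moves(
  targets="3 -6 0 0 -0.5;4 -14 0 0 -0.5;5 -23 0 0 -0.5;5 -32 0 0 -0.5;5 -41 0 0 -0.5;5 -50 0 0 -0.5;5 -59 0 0 -0.5;5 -68 0 0 -0.5;5 -76 0 0 -0.5;5 -76 0 0 -0.5",
)

```text
clock: 12.35
position: [556.1, -183.8, 28.4]
ee_rot: [-0.496, 0.504, 0.494, 0.506]
contact_force: [-0.7, 0.3, -0.1]
gripper_width: 64.1
```

```bash
python3 - <<'E'
from h import *
toolinfo()
s=get_image("side"); crop(s,220,100,360,220,"e3s.png",5)
d=get_image("scene"); crop(d,150,110,310,250,"e3.png",5)
E
```

```text
t 12.35 p [ 556.1 -183.8   28.4] toolx [ 0.003 -0.001 -1.   ] y [-1.     0.021 -0.003] z [ 0.021  1.    -0.001] zyaw 88.8 F [-0.7  0.3 -0.1] w 64.1 j [-0.04  0.54 -0.33  0.   -0.7  -1.55]
```

View pics/e3s.png

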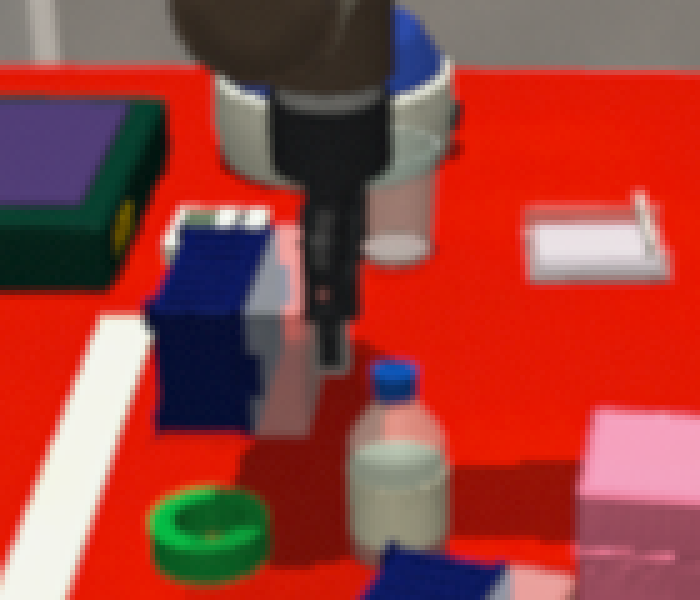

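View pics/e3.png

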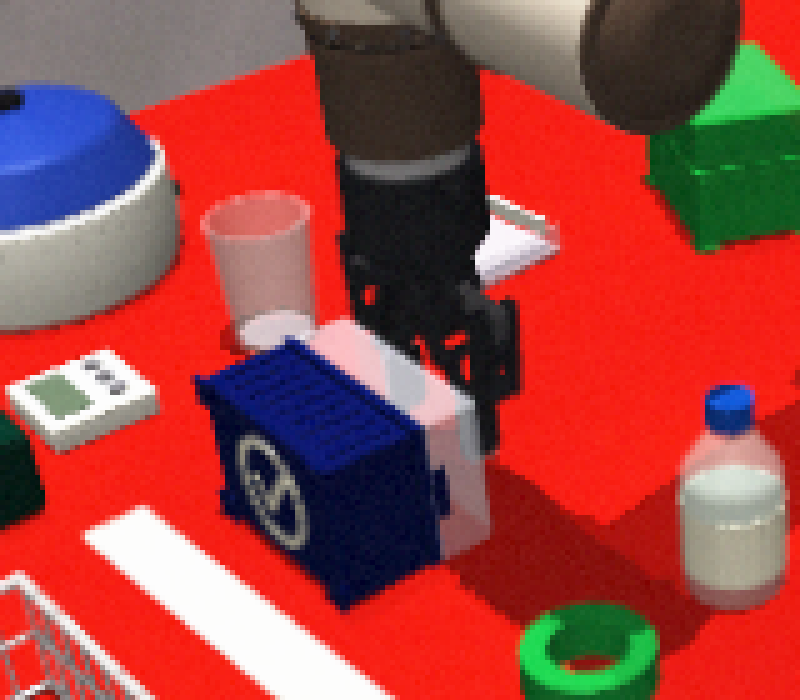

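```bash
cat > m.py <<'E'
from h import *
d=get_image("scene"); toolinfo()
# stamp: light pixels enclosed in navy, on x=const-ish plane: use z=44.5
im=d["img"].astype(int)
lx=np.array([np.cos(np.radians(1.4)),np.sin(np.radians(1.4))])
import sys
x0,y0,k=map(float,sys.argv[1:4])
pts=[tuple(map(float,a.split(","))) for a in sys.argv[4:]]
for a,b,z in pts:
    P=plane(d,[(x0+(a+.5)/k-.5,y0+(b+.5)/k-.5)],z)[0]; print((a,b,z),P.round(1),"line-frame x",((P[:2]-[704.5,22.5])@lx).round(1))
E
python3 m.py 150 110 5 228,520,0 343,608,0 196,380,89 318,474,89 272,490,44.5
```

```text
t 12.5 p [ 554.3 -183.7   28.4] toolx [ 0.002 -0.    -1.   ] y [-1.     0.021 -0.002] z [ 0.021  1.    -0.   ] zyaw 88.8 F [ 0.3 -0.8 -0.7] w 64.0 j [-0.04  0.53 -0.33  0.   -0.7  -1.55]
(228.0, 520.0, 0.0) [ 665.2 -241.6    0. ] line-frame x -45.8
(343.0, 608.0, 0.0) [ 663.7 -129.5    0. ] line-frame x -44.5
(196.0, 380.0, 89.0) [ 664.2 -245.4   89. ] line-frame x -46.8
(318.0, 474.0, 89.0) [ 666.9 -123.2   89. ] line-frame x -41.1
(272.0, 490.0, 44.5) [ 661.2 -188.4   44.5] line-frame x -48.4
```

Request:
apply_moves(
  targets="0 -5 0 0 -0.5;0 -10 0 0 -0.5;0 -15 0 0 -0.5;0 -20 0 0 -0.5;0 -25 0 0 -0.5;0 -30 0 0 -0.5;0 -35 0 0 -0.5;0 -39 0 0 -0.5;0 -43 0 0 -0.5;0 -43 0 0 -0.5",
)

```text
clock: 13.33
position: [597.6, -184.7, 28.3]
ee_rot: [-0.495, 0.505, 0.494, 0.506]
contact_force: [-0.6, 0.1, -0.4]
gripper_width: 64.0
```

```bash
python3 - <<'E'
from h import *
toolinfo()
d=get_image("scene"); crop(d,130,110,290,250,"e4.png",5)
E
```

```text
t 13.33 p [ 597.6 -184.7   28.3] toolx [ 0.002 -0.    -1.   ] y [-1.     0.021 -0.002] z [ 0.021  1.    -0.   ] zyaw 88.8 F [-0.6  0.1 -0.4] w 64.0 j [-0.04  0.59 -0.22  0.   -0.76 -1.55]
```

View pics/e4.png

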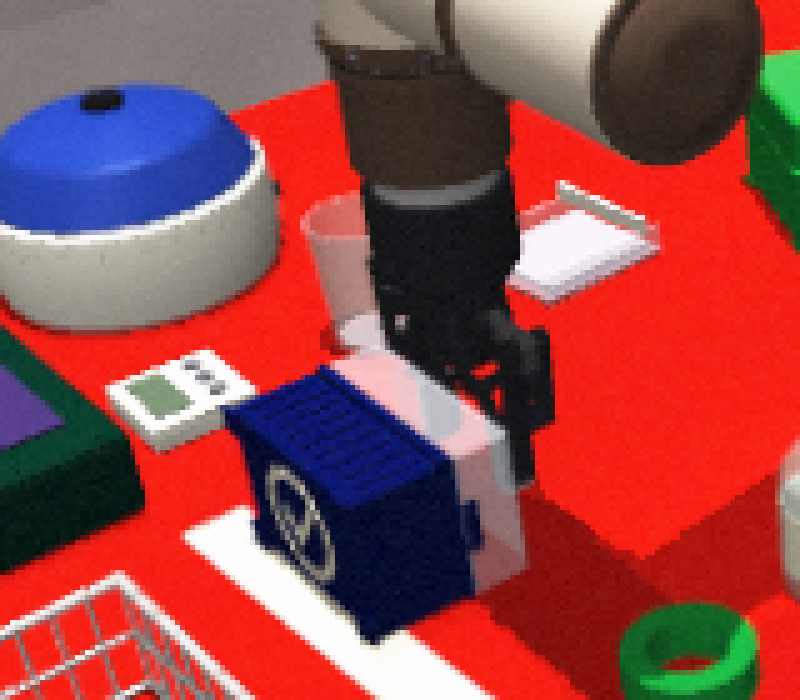

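```bash
python3 m.py 130 110 5 258,548,0 374,642,0 228,412,89 347,508,89 302,525,44.5
```

```text
t 13.43 p [ 597.3 -184.6   28.2] toolx [ 0.002 -0.    -1.   ] y [-1.     0.021 -0.002] z [ 0.021  1.    -0.   ] zyaw 88.8 F [-0.5 -0.8  0.1] w 63.8 j [-0.04  0.59 -0.22  0.   -0.76 -1.55]
(258.0, 548.0, 0.0) [ 706.2 -246.1    0. ] line-frame x -4.9
(374.0, 642.0, 0.0) [ 704.2 -131.1    0. ] line-frame x -4.0
(228.0, 412.0, 89.0) [ 705.5 -242.7   89. ] line-frame x -5.5
(347.0, 508.0, 89.0) [ 706.9 -123.    89. ] line-frame x -1.2
(302.0, 525.0, 44.5) [ 703.7 -187.    44.5] line-frame x -5.9
```

The stamp is within about 5 mm of the tape's centre line. Backing the fingers away, then up.

Request:
apply_moves(
  targets="0 10 0 0 -0.5;0 25 0 0 -0.5;0 45 0 0 -0.5;-20 60 0 0 -0.5;-55 70 0 0 -0.5;-90 70 0 0 -0.5;-125 80 0 0 -0.5;-155 90 0 0 -0.5;-180 100 0 0 -0.5;-180 100 0 0 -0.5",
)

```text
clock: 14.27
position: [498.9, -183.2, 215.2]
ee_rot: [-0.499, 0.502, 0.491, 0.508]
contact_force: [0.8, 0.0, 0.1]
gripper_width: 64.4
```

```bash
python3 - <<'E'
from h import *
toolinfo()
d=get_image("scene"); cv2.imwrite("pics/f.png",d["img"][...,::-1])
s=get_image("side"); cv2.imwrite("pics/fs.png",s["img"][...,::-1])
crop(d,130,110,290,250,"f1.png",5)
import pickle; d0,s0=pickle.load(open("init.pkl","rb"))
for z,x0,y0,n in((115,403,155,'cap'),): pass
def f(d,uv,z): return plane(d,[uv],z)[0].round(0)
E
```

```text
t 14.27 p [ 498.9 -183.2  215.2] toolx [ 0.014 -0.003 -1.   ] y [-1.     0.02  -0.014] z [ 0.021  1.    -0.002] zyaw 88.8 F [0.8 0.  0.1] w 64.4 j [-0.05  0.23 -0.26  0.   -1.07 -1.55]
```

View pics/f.png

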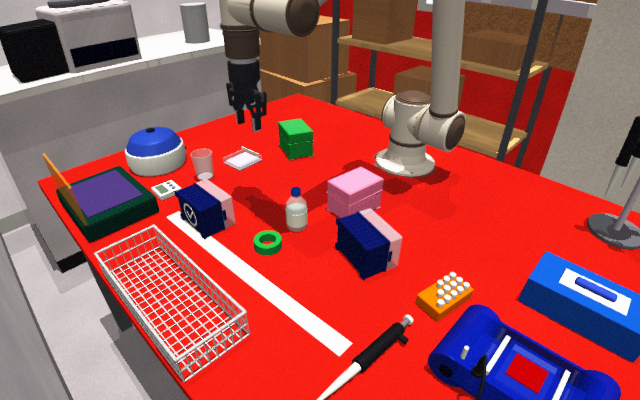

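View pics/fs.png

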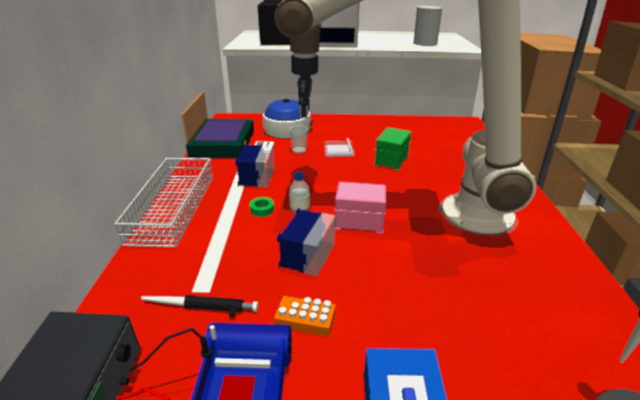

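View pics/f1.png

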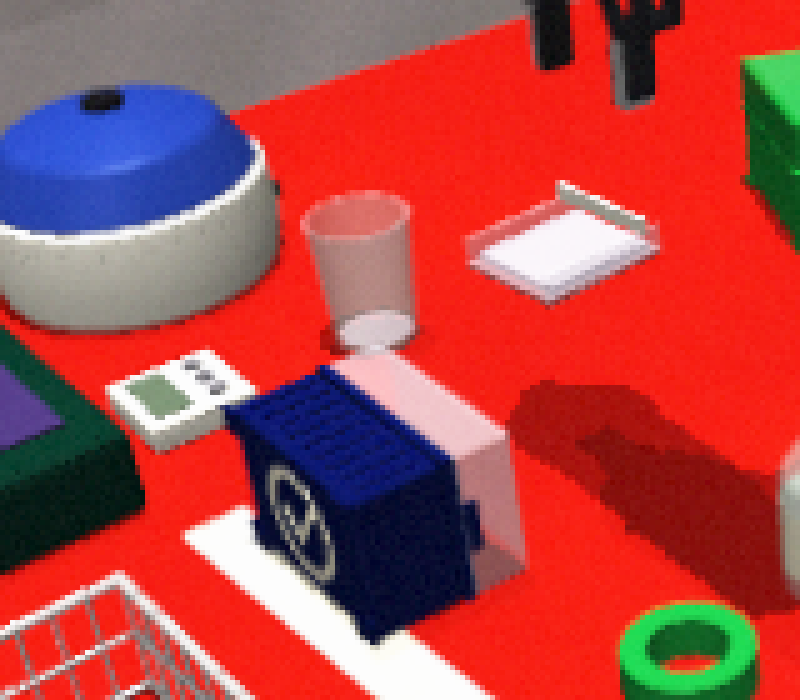

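Final views: the stamped box lies with its stamp face over the tape (crop corners (258,548) and (374,642), unchanged after release). The plain box lies at (367,243) in the scene view. Every other object is at its original pixels, and the gripper is clear. Handing in.

Request:
apply_moves(
  targets="0 0 0 0 -0.5;0 0 0 0 -0.5",
)

```text
clock: 14.53
position: [496.1, -182.3, 207.0]
ee_rot: [-0.494, 0.506, 0.495, 0.505]
contact_force: [0.4, -0.2, 0.4]
gripper_width: 64.0
```

```bash
python3 m.py 130 110 5 258,548,0 374,642,0; python3 -c "
from bench import job; print(job.job_done())"
```

```text
t 14.58 p [ 496.1 -182.4  206.9] toolx [-0.002  0.    -1.   ] y [-1.     0.022  0.002] z [0.022 1.    0.   ] zyaw 88.8 F [ 0.5  0.4 -0.3] w 64.1 j [-0.05  0.24 -0.26 -0.   -1.07 -1.55]
(258.0, 548.0, 0.0) [ 706.2 -246.1    0. ] line-frame x -4.9
(374.0, 642.0, 0.0) [ 704.2 -131.1    0. ] line-frame x -4.0
the job is handed in; nothing more can be done
None
```

Both boxes are lying on their long sides with their undersides away from the robot, and the stamped one is at the hand-over line. I handed the job in at about 14.6 s; it reports no verdict.

- **Tipping:** The right box turned out to be the stamped one. My first push slid it about 25 mm without tipping it, because the fingers were pressing down. I then moved them up and towards the robot, and it tipped cleanly. The left (plain) box tipped the same way without trouble.
- **Stamped box:** I pushed it up to the tape. In the last pictures its stamped face is about 5 mm short of the tape's centre line (24 mm allowed). It is square to the line within roughly 4° (20° allowed).
- **Plain box:** Its centre ended about 100 mm from its start (170 mm allowed) and well over 100 mm short of the line.
- **Rest of the bench:** By eye in the last pictures, nothing else has moved, and the gripper is clear of everything. I did not measure the other objects' positions again.

No final check failed. The tape's centre came out 2 mm apart in the two camera views, which is within the calibration's accuracy.

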